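Shut the key tin and stand it on edge against the boxes

TASK

The key tin lies flat on the wooden case with its lid ajar and its latch side sticking out over the case's edge. Press the lid fully shut first, so that it snaps and no key falls out, then tip the tin up so that it stands upright on its hinge edge on the wooden case, and push it back until it stands with its lid close against the two stacked boxes. Leave the things around it where they are.

Things in the scene. Friction and masses are not known exactly. Their poses are not given: they have to be found in the camera images.
- tin: Flat aluminium key tin, loose, 100 mm (x) by 150 mm (y) by 35 mm high when shut, about 0.45 kg. Origin: centre of its underside; x to its hinge side (away from the robot), -x to its latch side, z up through the lid. Its latch side overhangs the case's front edge by 28 to 40 mm, 45 mm above the shelf; pressed down out there it tips. Standing as wanted, its x points straight down.
- tin_foot (a point): Middle of the tin's lower hinge-side edge (tin x = +50 mm, z = 0): the edge about which it is tipped up.
- tin_front (a point): Middle of the tin's lower latch-side edge (tin x = -50 mm, z = 0), the overhanging one.
- tin_top (a point): Centre of the tin's lid face when shut, fixed to the tin's bottom part (tin z = 35 mm).
- lid (a joint): Opening angle of the tin's lid, rad: 0 fully shut, 0.25 to 0.45 at the start. Hinge along tin y at tin x = +50, z = 27 mm; the lid is a plate 100 x 150 x 8 mm above it. It stays where it is left; over the last 0.07 rad a snap catch must be pressed past (some 5 N at mid-lid) and then holds. The slide latch on its front is decoration and needs no working.
- lid_edge (a point): Middle of the lid's upper edge on the latch side, 100 mm from the hinge; it moves with the lid.
- case: Closed flat wooden case, 140 mm (its x) by 440 mm (its y) by 45 mm high, fixed to the shelf. Origin: centre of its underside; x points from its front edge to the stack of boxes. Its top, at z = 45 mm, is where the tin lies and must stand.
- stack: Two lidded translucent boxes stacked, fixed, together 208 mm deep (its x), 408 mm wide (its y) and 150 mm high, just behind the case (5 mm gap). Origin: on the shelf under the middle of its flat front face, which is the plane x = 0 of its frame; x points into the boxes.
- egg_cup: Wooden egg cup, 48 mm wide, 62 mm high, loose, standing on one end of the case. Origin: centre of its underside. Leave alone.
- bell: Steel hand bell, 56 mm wide, 73 mm high, loose, standing on the other end of the case. Origin: centre of its underside. Leave alone.
- salt_pig: White ceramic salt pig, 112 mm wide, 132 mm high, loose, on the shelf. Origin: centre of its underside. Leave alone.
- hanger: Black plastic hanger with a steel hook, 412 mm by 190 mm by 12 mm, loose, lying on a shoebox. Origin: middle of its long bar. Leave alone.
- cream_jar: Glass jar with an aluminium cap, 64 mm wide, 50 mm high, loose, on the shelf. Origin: centre of its underside. Leave alone.
- shoe_brush: Wooden shoe brush, 160 mm by 50 mm by 42 mm, loose, on the shelf. Origin: centre of its underside. Leave alone.

How it is judged:
By the outcome, as a careful person would: the job done as asked, in the order asked, and still so for the second after the job is handed in, with the robot touching nothing.
It also fails if it takes over 64 s, if anything falls off the work surface, if the arm or the gripper's body presses on something with over 40 N, if the wrist force passes 120 N, or if a joint passes its speed limit or range.

ROBOT

A 6-joint arm with a two-finger parallel gripper is mounted at the origin on the work surface. World frame = base frame: x ahead of the robot, y to its left, z up, the work surface at z = 0. Lengths are in m, angles in rad, forces in N, time in s.
With the tool pointing down it reaches from about 0.375 to 0.75 m from the base axis. Payload 9 kg.
Tool frame: the origin (TCP) lies at the very end of the fingers, on their centre line; the grasp point (between the pads) lies 19 mm behind it (grip_depth is the distance from the TCP to the grasp point, in m); z points along the fingers, y is the line along which they close (so a half turn about z gives the same grasp; the last joint's range is limited). The gripper opens to 85 mm and grips with 20 to 120 N. Pads are 22 mm wide; open, the fingers measure 114 mm over their backs; the gripper's body (76 mm by 85 mm) begins 54 mm behind the grasp point. The pads swing forward as they close: fully open they stand 13 mm farther back than shut.
Start: joints at [1.086, 0.104, 0.097, 1.564, 0, 1.353], TCP at [0.158, 0.579, 0.231] pointing down, gripper open.
Joint ranges: [-2.99, 2.99], [-0.84, 1.86], [-1.1, 1.16], [-1.84, 2.11], [-1.51, 1.56], [-3.14, 3.14]. Speed limits (rad/s): [2.22, 2.22, 2.57, 3.14, 3.14, 3.14].

INTERFACE

Orientations are given as a 3x3 rotation matrix whose columns are the frame's x, y, z axes.
In Python, from workcell import move_ptp, servo_line, move_j, gripper_to, dwell, solve_ik, get_obs, capture, camera_model, PlanningError, job_done, grip_depth gives the robot as it stands. Calls block until the motion is done:
- move_ptp(position, orientation): joint-space move of the TCP to a pose.
- servo_line(position, frame=None, vel=0.15, until_force=None): straight line of the TCP; frame=None keeps the orientation; vel is the mean speed in m/s. With until_force (N) it stops when the force on the tool has changed by that much, and returns True; else False.
- move_j(angles): joint-space move.
- gripper_to(opening): opening from 0.0 (shut) to 1.0 (fully open); the grip force is fixed at half the most; returns when the fingers have stopped.
- dwell(seconds).
- solve_ik(position, orientation): joint angles nearest the present ones, or None.
- get_obs(): the state.
- capture(name): name is "side" or "top"; returns the picture (480x640x3 uint8, red, green, blue); there is no depth.
- camera_model(name): a dict with "vfov" (degrees; the focal length in pixels is half the picture's height over the tangent of half this angle, whatever the lens; pixels are square), "cx", "cy" (the principal point, pixels), "T" (4x4, takes a point from camera to world coordinates). Camera axes: x right, y down, z forward; pixel columns grow to the right and rows downward; lengths in m; the calibration is good to about 2 mm. A picture is of the moment at which its call begins. camera_model takes no time and is no camera call.
A pose or a line that the arm cannot do raises PlanningError and nothing moves.
- job_done(): hands the job in; it is judged then, once.
The state is a dict: "time_s": time; "joint_positions": joint angles; "qd": joint speeds; "tau": joint torques, N m; "position": TCP position; "ee_rot": TCP orientation; "wrist_force": force on the tool from outside, world axes, zero at the start; "moment": the same for the moment, N m; "finger_gap": opening from 0.0 (shut) to 1.0 (fully open); "grip_force": force on a finger pad.
Only numpy, scipy, OpenCV 4.12 (cv2) and the standard library are available. Lean on these libraries where they do the work, as an engineer would, in place of code of your own. Each camera call takes 0.05 s, during which the arm holds its last target. There are 200 camera calls.

## Working session

There is one attempt and no reset: what is moved stays moved. The work goes in short steps, each a Python script; the robot and the scene stay as the last script left them, time stands still between calls to the robot, and variables do not carry over. Pictures are saved under pics/ and viewed, at most 10 in all, crops included, and the job is handed in when it is done.

```bash
mkdir -p pics; ls
python3 - <<'E'
from workcell import *
import cv2,numpy as np
for n in("side","top"):
    cv2.imwrite(f"pics/{n}0.png",capture(n)[:,:,::-1]); m=camera_model(n); print(n,m["vfov"],m["cx"],m["cy"],np.round(m["T"],3).tolist())
o=get_obs();print(o["time_s"],o["wrist_force"],np.round(o["ee_rot"],2).tolist(),grip_depth)
E
```

```text
pics
side 53.55052826107993 325.18038015255127 243.529797679639 [[0.87, -0.252, 0.425, 0.032], [-0.494, -0.43, 0.756, -0.831], [-0.008, -0.867, -0.498, 0.676], [0.0, 0.0, 0.0, 1.0]]
top 42.63643526079147 319.9830447114634 234.80946212279196 [[0.026, -0.986, 0.165, 0.236], [-1.0, -0.027, -0.004, 0.024], [0.008, -0.165, -0.986, 1.784], [0.0, 0.0, 0.0, 1.0]]
0.1 [-0.93151995  0.28377387  0.65958845] [[-0.96, 0.26, -0.0], [0.26, 0.96, -0.0], [0.0, -0.0, -1.0]] 0.0187
```

View pics/side0.png

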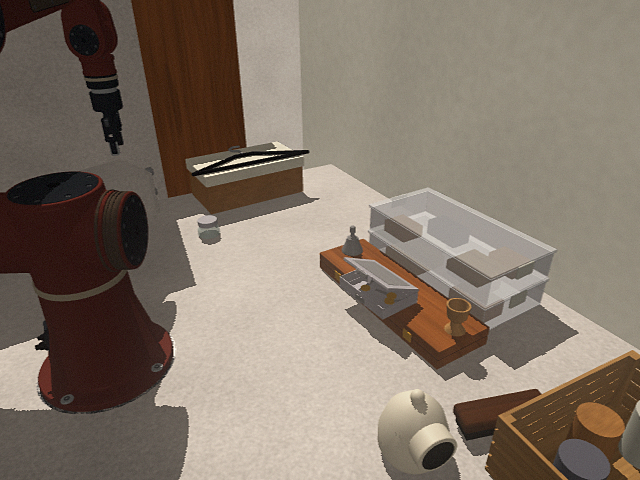

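View pics/top0.png

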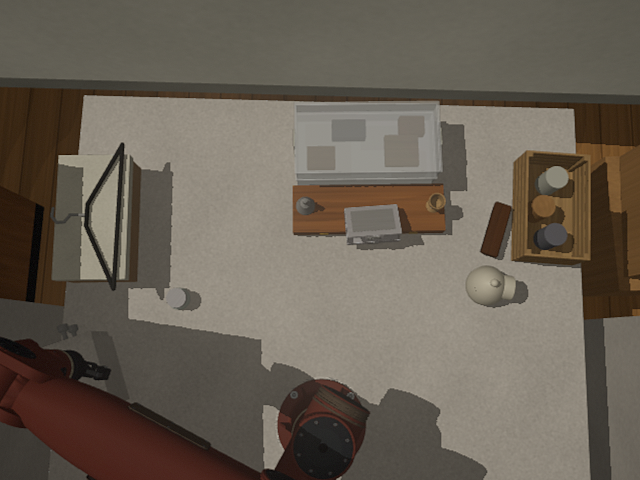

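The side view shows the tin at about (380,287) with its lid ajar, the bell at (353,242) and the egg cup at (458,315). In the top view the case spans columns 293–445 and rows 185–235, and the tin is at about (373,223). I'll zoom in on both.

Run:
```python
import cv2,numpy as np
a=cv2.imread("pics/top0.png")[170:255,280:460]; b=cv2.imread("pics/side0.png")[215:375,310:500]
a=cv2.resize(a,None,fx=4.2,fy=4.2,interpolation=cv2.INTER_CUBIC)
cv2.imwrite("pics/topz.png",a)
cv2.imwrite("pics/sidez.png",cv2.resize(b,None,fx=3.7,fy=3.7,interpolation=cv2.INTER_CUBIC))
```

```text
(no output)
```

View pics/topz.png

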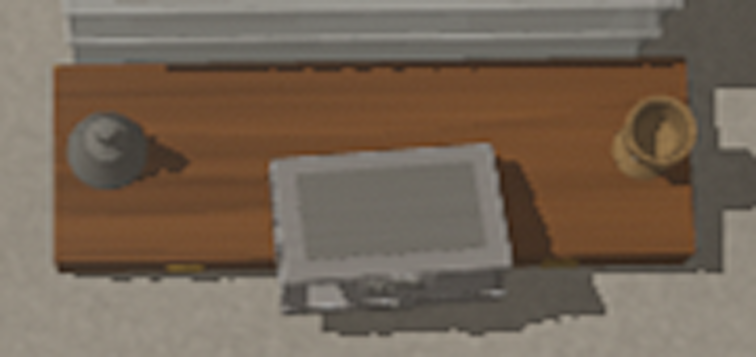

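View pics/sidez.png

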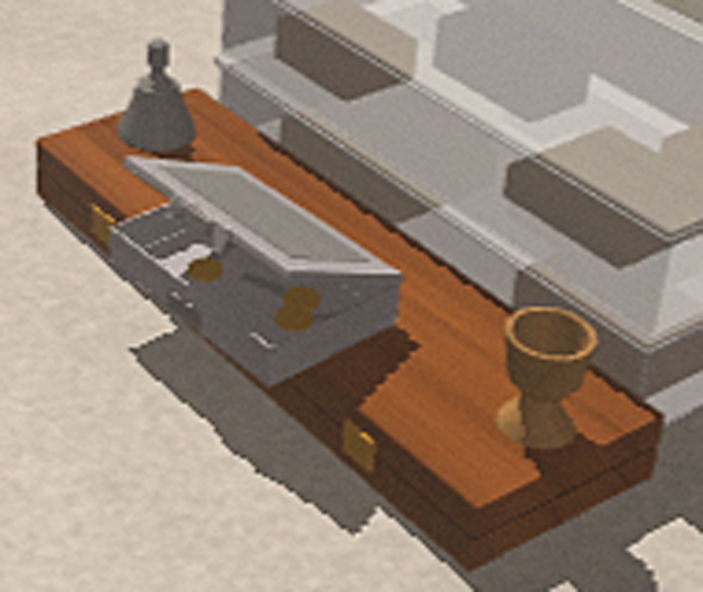

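Top crop: the case's top corners are at (54,66), (686,60), (692,262) and (58,265). The tin's hinge edge runs (270,160)–(492,144) and the lid's free edge (280,283)–(512,265). Side crop: the lid's free corners are (127,158) and (290,270), the hinge corners (240,168) and (400,270), and the bottom front right corner (270,385).

```bash
cat > h.py <<'E'
from workcell import *
import numpy as np, cv2
def ray(n,p):
    m=camera_model(n); f=240/np.tan(np.radians(m["vfov"])/2); T=np.array(m["T"])
    return T[:3,3],T[:3,:3]@np.array([(p[0]-m["cx"])/f,(p[1]-m["cy"])/f,1])
def onz(n,p,z):
    o,d=ray(n,p); return o+d*(z-o[2])/d[2]
def tri(pt,ps):
    o,d=ray("top",pt);q,e=ray("side",ps)
    s=np.linalg.lstsq(np.c_[d,-e],q-o,rcond=None)[0]; a=o+d*s[0];b=q+e*s[1]; return (a+b)/2,np.linalg.norm(a-b)
def proj(n,P):
    m=camera_model(n); f=240/np.tan(np.radians(m["vfov"])/2); T=np.linalg.inv(np.array(m["T"])); c=T[:3,:3]@P+T[:3,3]
    return np.array([m["cx"]+f*c[0]/c[2],m["cy"]+f*c[1]/c[2]])
tz=lambda x,y:(280+(x+.5)/4.2-.5,170+(y+.5)/4.2-.5)
sz=lambda x,y:(310+(x+.5)/3.7-.5,215+(y+.5)/3.7-.5)
E
python3 - <<'E'
from h import *
np.set_printoptions(precision=4,suppress=True)
for k,p in dict(BL=(54,66),BR=(686,60),FR=(692,262),FL=(58,265)).items(): print(k,onz("top",tz(*p),.045))
for k,p in dict(BL=(195,88),FL=(37,142),FR=(478,508),BR=(662,415)).items(): print("s",k,onz("side",sz(*p),.045))
for k,a,b in (("lidL",(280,283),(127,158)),("lidR",(512,265),(290,270)),("hL",(270,160),(240,168)),("hR",(492,144),(400,270))):
    print(k,*tri(tz(*a),sz(*b)), onz("top",tz(*a),.08),onz("side",sz(*b),.08))
print("botFR",onz("side",sz(270,385),.045),"top botF",onz("top",tz(283,312),.045),onz("top",tz(503,294),.045))
print("bell",onz("top",tz(105,175),.045),onz("side",sz(157,135),.045),"egg",onz("side",sz(537,430),.045))
E
```

```text
BL [0.6705 0.1007 0.045 ]
BR [ 0.6871 -0.3372  0.045 ]
FR [ 0.545  -0.3403  0.045 ]
FL [0.531  0.0933 0.045 ]
s BL [0.6696 0.0992 0.045 ]
s FL [0.5325 0.0905 0.045 ]
s FR [ 0.5513 -0.3428  0.045 ]
s BR [ 0.6879 -0.337   0.045 ]
lidL [ 0.5128 -0.056   0.1154] 0.003724569820888869 [ 0.5169 -0.0569  0.08  ] [ 0.5452 -0.0075  0.08  ]
lidR [ 0.5265 -0.2067  0.1198] 0.00010215658801010193 [ 0.5334 -0.2122  0.08  ] [ 0.562 -0.162  0.08 ]
hL [ 0.6029 -0.0495  0.0765] 0.0031376875062686617 [ 0.6008 -0.0486  0.08  ] [ 0.6012 -0.0544  0.08  ]
hR [ 0.6149 -0.1976  0.0831] 0.0009473733108508054 [ 0.616  -0.1983  0.08  ] [ 0.6174 -0.1942  0.08  ]
botFR [ 0.5171 -0.208   0.045 ] top botF [ 0.5027 -0.061   0.045 ] [ 0.5193 -0.2109  0.045 ]
bell [0.5946 0.0631 0.045 ] [0.6096 0.0564 0.045 ] egg [ 0.62   -0.3121  0.045 ]
```

```bash
cat >> h.py <<'E'
np.set_printoptions(precision=4,suppress=True)
def frame(pitch,yaw,s,flat=False):
    """tool z = heading yaw, pitched down by pitch; tool y in the vertical plane (or across it if flat), sign s"""
    c,sn=np.cos(yaw),np.sin(yaw); z=np.array([c*np.cos(pitch),sn*np.cos(pitch),-np.sin(pitch)])
    y=s*(np.array([-sn,c,0]) if flat else np.array([c*np.sin(pitch),sn*np.sin(pitch),np.cos(pitch)]))
    return np.c_[np.cross(y,z),y,z]
YT=.107; YC=.035; FOOT=np.array([.6098,-.1245,.045])
def tintcp(th,foot,yaw,ins):
    """TCP when the tin, pivoted th about foot, is held ins deep at mid height"""
    r,h=.1-ins,.0175; d=-r*np.cos(th)+h*np.sin(th); z=r*np.sin(th)+h*np.cos(th)
    return foot+np.array([d*np.cos(yaw),d*np.sin(yaw),z])
E
python3 - <<'E'
from h import *
for s in(1,-1):
  for p in np.radians([0,5,10,20,30,45,60,75,90]):
    print(s,round(np.degrees(p)),solve_ik(tintcp(p,FOOT,YT,.025),frame(p,YT,s)))
  print("back",solve_ik(tintcp(0,FOOT,YT,-.06),frame(0,YT,s)), solve_ik(tintcp(0,FOOT,YT,-.02)+[0,0,.0],frame(0.2,YT,s)))
for s in(1,-1):
  for p in(20,30,40,50): print("push",s,p,solve_ik(np.array([.63,-.12,.07]),frame(np.radians(p),YC,s,True)),solve_ik(np.array([.55,-.12,.08]),frame(np.radians(p),YC,s,True)))
print(solve_ik(np.array([.563,-.129,.08]),frame(np.pi/2,YT,1,True)),solve_ik(np.array([.563,-.129,.08]),frame(np.pi/2,YT,-1)))
E
```

```text
1 0 None
1 5 None
1 10 None
1 20 None
1 30 None
1 45 None
1 60 [-0.6024 -0.4963 -0.732   0.9222  0.3317  0.9315]
1 75 [-0.4862 -0.1383 -0.3658  1.1247  0.1452  0.9935]
1 90 [-0.3973  0.2304  0.0346  1.375   0.      1.0665]
back None None
-1 0 None
-1 5 None
-1 10 None
-1 20 None
-1 30 None
-1 45 None
-1 60 [-0.6024 -0.4963 -0.732   0.9222  0.3317 -2.2101]
-1 75 [-0.4862 -0.1383 -0.3658  1.1247  0.1452 -2.1481]
-1 90 [-0.3973  0.2304  0.0346  1.375   0.     -2.0751]
back None None
push 1 20 None None
push 1 30 None None
push 1 40 None None
push 1 50 [-0.5736 -0.5265 -0.924   0.5704  0.3763 -0.4903] None
push -1 20 None None
push -1 30 None None
push -1 40 None None
push -1 50 [-0.5736 -0.5265 -0.924   0.5704  0.3763  2.6513] None
[-0.4515  0.0645 -0.2198  1.2866  0.     -0.5585] [-0.4515  0.0645 -0.2198  1.2866  0.     -2.1293]
```

```bash
cat >> h.py <<'E'
def tframe(th,beta,sig,s,yaw):
    R=cv2.Rodrigues(np.array([0,0,yaw]))[0]
    X=R@[np.cos(th),0,-np.sin(th)];Y=R@[0,1.,0];Z=R@[np.sin(th),0,np.cos(th)]
    z=np.sin(beta)*X+sig*np.cos(beta)*Y; y=s*Z
    return np.c_[np.cross(y,z),y,z]
E
python3 - <<'E'
from h import *
for sig in(-1,1):
  for b in range(0,90,10):
    for s in(1,-1):
      r=[]
      for t in(0,8,15,30,50,70,90):
        t=np.radians(t); q=solve_ik(tintcp(t,FOOT,YT,.018),tframe(t,np.radians(b),sig,s,YT)); r.append("x" if q is None else "o")
      print(sig,b,s,"".join(r), end=" | ")
    print()
for b in(0,20,30,40):
  for t in(0,10,90): print(b,t,solve_ik(tintcp(np.radians(t),FOOT,YT,.018),tframe(np.radians(t),np.radians(b),-1,1,YT)),solve_ik(tintcp(np.radians(t),FOOT,YT,.018),tframe(np.radians(t),np.radians(b),1,1,YT)))
E
```

```text
-1 0 1 xxxxxxx | -1 0 -1 xxxxxxx | 
-1 10 1 ooooooo | -1 10 -1 ooooooo | 
-1 20 1 ooxxooo | -1 20 -1 ooxxooo | 
-1 30 1 xxxxooo | -1 30 -1 xxxxooo | 
-1 40 1 xxxxxoo | -1 40 -1 xxxxxoo | 
-1 50 1 xxxxxoo | -1 50 -1 xxxxxoo | 
-1 60 1 xxxxxoo | -1 60 -1 xxxxxoo | 
-1 70 1 xxxxxoo | -1 70 -1 xxxxxoo | 
-1 80 1 xxxxxoo | -1 80 -1 xxxxxoo | 
1 0 1 xxxxxxx | 1 0 -1 xxxxxxx | 
1 10 1 xxxxxxx | 1 10 -1 xxxxxxx | 
1 20 1 xxxxxxx | 1 20 -1 xxxxxxx | 
1 30 1 xxxooox | 1 30 -1 xxxooox | 
1 40 1 xoooooo | 1 40 -1 xoooooo | 
1 50 1 xoooooo | 1 50 -1 xoooooo | 
1 60 1 ooooooo | 1 60 -1 ooooooo | 
1 70 1 ooooooo | 1 70 -1 ooooooo | 
1 80 1 xxxxooo | 1 80 -1 xxxxooo | 
0 0 None None
0 10 None None
0 90 None None
20 0 [ 0.0238  0.4337 -1.0048 -1.4385 -1.1386  1.5708] None
20 10 [ 0.025   0.1869 -1.0878 -1.1317 -1.1408  1.5367] None
20 90 [ 0.0519  0.2776 -0.2799  0.863  -1.2176  1.4108] None
30 0 None None
30 10 None None
30 90 [ 0.0149  0.2054 -0.2684  0.939  -1.0399  1.3881] None
40 0 None None
40 10 None [-1.0557  0.8302 -0.0112  2.0581  1.0866 -1.2213]
40 90 [-0.0353  0.1485 -0.2487  1.0061 -0.8607  1.3514] [-0.6726  0.9349  0.7287  2.0619  0.5762  0.5766]
```

```bash
cat > fk.py <<'E'
from h import *
def rot(a,b):
    M=np.eye(3); i=dict(y=(2,0),z=(0,1))[a]; c,s=np.cos(b),np.sin(b); M[i[0],i[0]]=M[i[1],i[1]]=c; M[i[1],i[0]]=s; M[i[0],i[1]]=-s; return M
def bases(q):
    R1=rot("z",q[0]);A=R1@rot("y",q[1]);B=R1@rot("y",q[1]-q[2]);C=R1@rot("y",q[1]-q[2]+q[3]);D=C@rot("z",q[4]);return R1,A,B,C,D
def cols(q):
    R1,A,B,C,D=bases(q)
    return np.c_[R1[:,2],A[:,2],B[:,0],B[:,1],C[:,2],D[:,0]]  # h, L1, L2, lateral, wrist offset, tool
def pts(q,K):
    c=cols(q)*K; return np.cumsum(c.T,0)
E
python3 - <<'E'
from fk import *
rng=np.random.default_rng(0);A=[];y=[]
for i in range(150):
    p=np.array([rng.uniform(.4,.65),rng.uniform(-.3,.3),rng.uniform(.1,.35)]); R=tframe(rng.uniform(.8,1.57),rng.uniform(.6,2.2),rng.choice([-1,1]),1,rng.uniform(-1,1))
    q=solve_ik(p,R)
    if q is not None: A.append(cols(q));y.append(p)
A=np.concatenate(A);y=np.concatenate(y);K,res,rk,_=np.linalg.lstsq(A,y,rcond=None);print(len(y)//3,K,rk,np.abs(A@K-y).max()); np.save("K.npy",K)
for sig,b in((-1,12),(-1,15),(1,55),(1,60),(1,65)):
  print(sig,b)
  for t in(0,5,10,20,30,45,60,75,90):
    th=np.radians(t);q=solve_ik(tintcp(th,FOOT,YT,.018),tframe(th,np.radians(b),sig,1,YT))
    print(t,q,None if q is None else pts(q,K)[2:5].round(3).tolist())
print(onz("top",(487,300),.06))
E
```

```text
115 [0.288  0.2728 0.5493 0.1281 0.0037 0.3272] 6 0.0631677894756234
-1 12
0 [ 0.0579  0.4825 -0.901  -1.3835 -1.3123  1.5708] [[0.229, 0.013, -0.01], [0.221, 0.141, -0.01], [0.221, 0.141, -0.006]]
5 [ 0.0582  0.3909 -0.9349 -1.2548 -1.3127  1.5541] [[0.237, 0.014, 0.007], [0.229, 0.142, 0.007], [0.23, 0.142, 0.011]]
10 [ 0.0585  0.3027 -0.9609 -1.1212 -1.3135  1.5377] [[0.247, 0.014, 0.025], [0.24, 0.142, 0.025], [0.24, 0.142, 0.028]]
20 [ 0.0595  0.1485 -0.9851 -0.8473 -1.3162  1.5063] [[0.272, 0.016, 0.06], [0.265, 0.144, 0.06], [0.266, 0.144, 0.064]]
30 [ 0.0609  0.0414 -0.9694 -0.5779 -1.3204  1.4776] [[0.303, 0.018, 0.095], [0.295, 0.146, 0.095], [0.296, 0.146, 0.099]]
45 [ 0.0633 -0.0135 -0.8758 -0.2027 -1.3285  1.4418] [[0.353, 0.022, 0.144], [0.345, 0.15, 0.144], [0.347, 0.15, 0.147]]
60 [ 0.066   0.0394 -0.7187  0.1385 -1.3382  1.4164] [[0.409, 0.027, 0.183], [0.4, 0.155, 0.183], [0.403, 0.155, 0.185]]
75 [ 0.0687  0.165  -0.5197  0.4597 -1.3484  1.4023] [[0.469, 0.032, 0.21], [0.46, 0.16, 0.21], [0.464, 0.16, 0.211]]
90 [ 0.0711  0.3375 -0.2925  0.7735 -1.3583  1.3998] [[0
[... 3895 characters left out ...]
1], [0.3, -0.297, 0.211], [0.301, -0.301, 0.21]]
30 [-1.0234 -0.1978 -0.7505  1.1229  1.0977  0.1216] [[0.215, -0.353, 0.267], [0.325, -0.287, 0.267], [0.327, -0.29, 0.267]]
45 [-0.9014 -0.1866 -0.5994  1.1827  0.8749  0.3677] [[0.281, -0.355, 0.336], [0.381, -0.275, 0.336], [0.384, -0.278, 0.336]]
60 [-0.7738 -0.0346 -0.3581  1.2951  0.6668  0.5548] [[0.366, -0.357, 0.386], [0.455, -0.266, 0.386], [0.458, -0.268, 0.386]]
75 [-0.6579  0.2036 -0.0514  1.4558  0.4863  0.7128] [[0.464, -0.359, 0.417], [0.543, -0.257, 0.417], [0.546, -0.26, 0.416]]
90 [-0.5616  0.5099  0.327   1.6693  0.338   0.8539] [[0.57, -0.359, 0.426], [0.638, -0.25, 0.426], [0.641, -0.252, 0.425]]
[ 0.3523 -0.4552  0.06  ]
```

```bash
cat >> fk.py <<'E'
def cols(q):
    R1,A,B,C,D=bases(q)
    return np.c_[R1[:,2],R1[:,0],A[:,2],A[:,0],B[:,0],B[:,2],B[:,1],C[:,2],C[:,0],D[:,2],D[:,0],D[:,1]]
E
python3 - <<'E'
from fk import *
rng=np.random.default_rng(0);A=[];y=[];Q=[]
for i in range(300):
    p=np.array([rng.uniform(.3,.65),rng.uniform(-.3,.3),rng.uniform(.1,.45)]); R=tframe(rng.uniform(.3,1.57),rng.uniform(.3,2.4),rng.choice([-1,1]),1,rng.uniform(-1,1))
    q=solve_ik(p,R)
    if q is not None: A.append(cols(q));y.append(p);Q.append((q,R))
e=max(np.abs(bases(q)[4][:,0]-R[:,2]).max() for q,R in Q); print("ori err",e)
A=np.concatenate(A);y=np.concatenate(y);K,res,rk,_=np.linalg.lstsq(A,y,rcond=None);print(len(Q),K,rk,np.abs(A@K-y).max()); np.save("K.npy",K)
E
```

```text
ori err 1.1102230246251565e-15
141 [ 0.2963  0.      0.3371  0.      0.5505  0.0454  0.1296 -0.      0.1386
 -0.      0.3033  0.    ] 11 1.0130785099704553e-15
```

```bash
cat >> fk.py <<'E'
K=np.load("K.npy")
def arm(q):
    c=np.cumsum((cols(q)*K).T,0); return c[[3,5,6,8]] # elbow, forearm end, j4 lateral, j5
def tilt(R,axis,a): 
    return cv2.Rodrigues(np.array(axis)*a)[0]@R
E
python3 - <<'E'
from fk import *
X=np.array([np.cos(YT),np.sin(YT),0])
for sig in(-1,1):
 for b in range(0,90,10):
  for g in(0,5,10,15,20,30):
   for t in(0,10,20):
    R=tilt(tframe(np.radians(t),np.radians(b),sig,1,YT),X,-sig*np.radians(g)*-1*-1)
    if R[2,2]>0.001: R=tilt(tframe(np.radians(t),np.radians(b),sig,1,YT),X,sig*np.radians(g)*-1*-1)
    q=solve_ik(tintcp(0,FOOT,YT,.018),R)
    if q is None: continue
    a=arm(q)
    if a[1:,2].min()>.06: print(sig,b,g,t,a[1:].round(2).tolist())
E
```

```text
-1 0 5 0 [[0.46, 0.03, 0.22], [0.45, 0.16, 0.22], [0.5, 0.17, 0.09]]
-1 0 5 10 [[0.46, 0.03, 0.22], [0.45, 0.16, 0.22], [0.5, 0.17, 0.09]]
-1 0 5 20 [[0.46, 0.03, 0.22], [0.45, 0.16, 0.22], [0.5, 0.17, 0.09]]
-1 0 10 0 [[0.48, 0.03, 0.25], [0.47, 0.16, 0.25], [0.5, 0.16, 0.12]]
-1 0 10 10 [[0.48, 0.03, 0.25], [0.47, 0.16, 0.25], [0.5, 0.16, 0.12]]
-1 0 10 20 [[0.48, 0.03, 0.25], [0.47, 0.16, 0.25], [0.5, 0.16, 0.12]]
-1 0 15 0 [[0.48, 0.03, 0.28], [0.47, 0.16, 0.28], [0.5, 0.16, 0.14]]
-1 0 15 10 [[0.48, 0.03, 0.28], [0.47, 0.16, 0.28], [0.5, 0.16, 0.14]]
-1 0 15 20 [[0.48, 0.03, 0.28], [0.47, 0.16, 0.28], [0.5, 0.16, 0.14]]
-1 0 20 0 [[0.48, 0.02, 0.3], [0.47, 0.15, 0.3], [0.5, 0.15, 0.17]]
-1 0 20 10 [[0.48, 0.02, 0.3], [0.47, 0.15, 0.3], [0.5, 0.15, 0.17]]
-1 0 20 20 [[0.48, 0.02, 0.3], [0.47, 0.15, 0.3], [0.5, 0.15, 0.17]]
-1 0 30 0 [[0.47, -0.0, 0.35], [0.47, 0.13, 0.35], [0.5, 0.13, 0.21]]
-1 0 30 10 [[0.47, -0.0, 0.35], [0.47, 0.13, 0.35], [0.5, 0.13, 0.21]]
-1 0 30 20 [[0.47, -0.0, 0.35], [0.47, 0.13, 0.35], [0.5, 0.13, 0.21]]
-1 10 0 0 [[0.31, 0.02, 0.06], [0.31, 0.15, 0.06]
[... 7894 characters left out ...]
0.37, 0.14], [0.26, -0.27, 0.07]]
1 70 5 10 [[0.15, -0.33, 0.26], [0.27, -0.28, 0.26], [0.26, -0.26, 0.12]]
1 70 5 20 [[0.15, -0.31, 0.31], [0.27, -0.25, 0.31], [0.27, -0.26, 0.17]]
1 70 10 0 [[0.17, -0.39, 0.19], [0.29, -0.34, 0.19], [0.26, -0.27, 0.08]]
1 70 10 10 [[0.14, -0.31, 0.27], [0.26, -0.26, 0.27], [0.26, -0.26, 0.13]]
1 70 10 20 [[0.15, -0.29, 0.31], [0.26, -0.23, 0.31], [0.27, -0.25, 0.18]]
1 70 15 0 [[0.16, -0.36, 0.22], [0.28, -0.31, 0.22], [0.26, -0.26, 0.09]]
1 70 15 10 [[0.14, -0.29, 0.28], [0.25, -0.24, 0.28], [0.26, -0.25, 0.14]]
1 70 20 0 [[0.15, -0.34, 0.23], [0.27, -0.29, 0.23], [0.26, -0.26, 0.1]]
1 70 30 0 [[0.13, -0.3, 0.25], [0.25, -0.25, 0.25], [0.25, -0.25, 0.11]]
```

Run:
```python
from h import *
R=frame(np.pi/2,YT,1,True); p=np.array([.5603,-.130,.2])
gripper_to(0.0)
move_ptp(p,R); servo_line(p-[0,0,.085],vel=.12)
h=servo_line(p-[0,0,.128],vel=.025,until_force=18); o=get_obs(); print(h,o["position"],o["wrist_force"],o["time_s"])
servo_line(p-[0,0,.04]); 
for n in("side","top"): cv2.imwrite(f"pics/{n}1.png",capture(n)[:,:,::-1])
a=cv2.imread("pics/side1.png")[215:375,310:500]; cv2.imwrite("pics/sidez1.png",cv2.resize(a,None,fx=3.7,fy=3.7,interpolation=cv2.INTER_CUBIC))
print(get_obs()["time_s"])
```

```text
True [ 0.5595 -0.1299  0.0816] [-0.4808  0.429   0.4378] 5.8083
6.5833
```

View pics/sidez1.png

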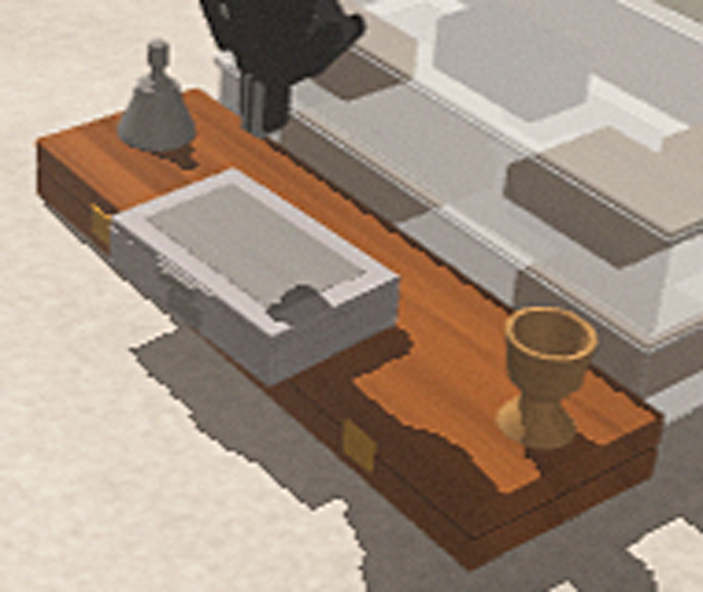

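The lid now looks flush, with its front top corners at (110,215) and (275,335). The force had dropped when the press stopped, so I'll press once more to confirm.

```bash
python3 - <<'E'
from h import *
p=np.array([.5603,-.130,.09])
servo_line(p,vel=.15)
h=servo_line(p-[0,0,.016],vel=.015,until_force=4); o=get_obs(); print(h,o["position"],o["wrist_force"])
h=servo_line(p-[0,0,.018],vel=.015,until_force=22); o=get_obs(); print(h,o["position"],o["wrist_force"],o["time_s"])
servo_line(p+[0,0,.05])
E
cat > plan.py <<'E'
from fk import *
B=np.radians(70); INS=.024; T0=np.radians(10)
def gp(th,foot=FOOT,yaw=YT): return tintcp(th,foot,yaw,INS),tframe(th,B,1,SG,yaw)
SG=1
E
python3 - <<'E'
import plan
from plan import *
q0=get_obs()["joint_positions"]
for s in(1,-1):
  plan.SG=s
  p,R=gp(T0); pre=p-.09*R[:,2]
  way=[(np.array([.45,-.16,.25]),frame(np.radians(70),0,s)),(np.array([.42,-.17,.17]),tframe(np.radians(35),B,1,s,YT)),(pre,R),(p,R)]
  for x in way+[gp(t) for t in np.radians([30,50,70,90])]:
    q=solve_ik(*x); print(s,q,None if q is None else arm(q)[1:].round(2).tolist())
print(q0)
for pt in(50,55,60,65): print(pt,[solve_ik(np.array([x,-.12,.075]),frame(np.radians(pt),YC,1,True)) is not None for x in(.56,.58,.6,.62,.65)],[solve_ik(np.array([.57,-.12,z]),frame(np.radians(pt),YC,1,True)) is not None for z in(.1,.15,.2)])
E
```

```text
True [ 0.5602 -0.13    0.08  ] [-0.5547  1.1732  6.3248]
True [ 0.5603 -0.13    0.08  ] [-2.9789  1.2726  8.4282] 8.1917
1 [-0.7795 -0.6969 -0.5706  1.4438  0.2428  0.8224] [[0.23, -0.23, 0.67], [0.32, -0.14, 0.67], [0.35, -0.16, 0.54]]
1 [-1.3523 -0.4282 -0.7745  1.6653  0.9324 -0.296 ] [[0.09, -0.38, 0.46], [0.21, -0.36, 0.46], [0.2, -0.3, 0.33]]
1 [-1.3799  0.2501 -0.6694  1.6673  1.2558 -0.9781] [[0.09, -0.45, 0.21], [0.21, -0.42, 0.21], [0.19, -0.3, 0.14]]
1 [-1.125  -0.1297 -0.9402  0.8521  1.4062 -0.0328] [[0.16, -0.33, 0.26], [0.28, -0.28, 0.26], [0.27, -0.27, 0.12]]
1 [-1.0049 -0.388  -0.8998  0.9451  1.0782  0.3242] [[0.2, -0.32, 0.38], [0.31, -0.25, 0.38], [0.32, -0.26, 0.24]]
1 [-0.8327 -0.269  -0.6277  1.1011  0.7608  0.5473] [[0.3, -0.33, 0.47], [0.39, -0.24, 0.47], [0.4, -0.25, 0.33]]
1 [-0.6655  0.0333 -0.2391  1.308   0.4884  0.7337] [[0.44, -0.34, 0.53], [0.52, -0.24, 0.53], [0.51, -0.24, 0.39]]
1 [-0.5326  0.4439  0.254   1.5949  0.278   0.9012] [[0.6, -0.35, 0.54], [0.66, -0.24, 0.54], [0.64, -0.23, 0.41]]
-1 [-0.7795 -0.6969 -0.5706  1.4438  0.2428 -2.3192] [[0.2
[... 435 characters left out ...]
 0.9451  1.0782 -2.8174] [[0.2, -0.32, 0.38], [0.31, -0.25, 0.38], [0.32, -0.26, 0.24]]
-1 [-0.8327 -0.269  -0.6277  1.1011  0.7608 -2.5943] [[0.3, -0.33, 0.47], [0.39, -0.24, 0.47], [0.4, -0.25, 0.33]]
-1 [-0.6655  0.0333 -0.2391  1.308   0.4884 -2.4079] [[0.44, -0.34, 0.53], [0.52, -0.24, 0.53], [0.51, -0.24, 0.39]]
-1 [-0.5326  0.4439  0.254   1.5949  0.278  -2.2404] [[0.6, -0.35, 0.54], [0.66, -0.24, 0.54], [0.64, -0.23, 0.41]]
[-0.4546  0.0347 -0.1419  1.397  -0.0012 -0.5616]
50 [False, True, True, True, True] [True, False, False]
55 [True, True, True, True, True] [True, True, True]
60 [True, True, True, True, True] [True, True, True]
65 [True, True, True, True, True] [True, True, True]
```

Run:
```python
from plan import *
p,R=gp(T0); pre=p-.07*R[:,2]
o=get_obs(); servo_line(np.array(o["position"])+[-.04,0,.08],vel=.25)
move_ptp(np.array([.45,-.16,.25]),frame(np.radians(70),0,1)); gripper_to(1.0)
move_ptp(np.array([.42,-.17,.17]),tframe(np.radians(35),B,1,1,YT))
move_ptp(pre,R); print(get_obs()["time_s"])
h=servo_line(p,vel=.06,until_force=8); o=get_obs(); print(h,np.array(o["position"])-p,o["wrist_force"],o["time_s"])
a=capture("side")[:,:,::-1]; cv2.imwrite("pics/s2.png",cv2.resize(a[170:390,250:510],None,fx=2.7,fy=2.7,interpolation=cv2.INTER_CUBIC))
```

```text
13.225
False [ 0.     -0.0003  0.0004] [ 0.7221  0.2976 -0.4053] 14.5417
```

View pics/s2.png

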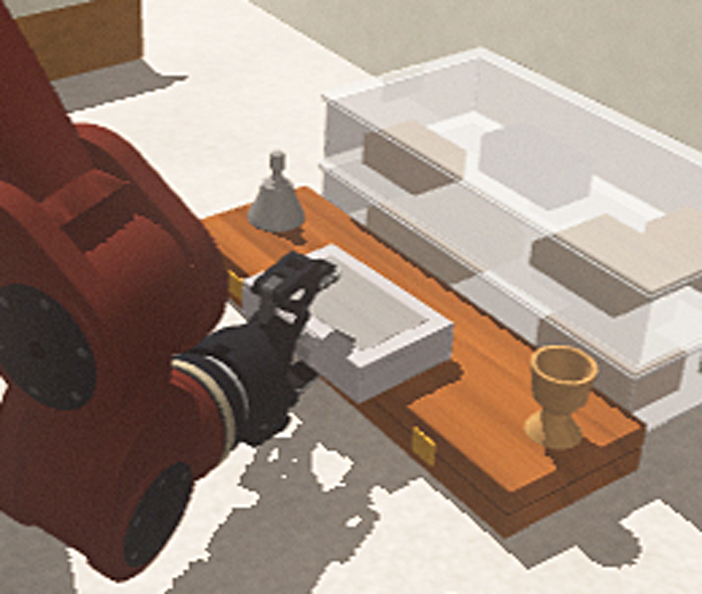

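The upper finger is above the lid at about (320,265) and the lower finger is under the overhang at about (305,372), with nothing touching. Next I close the gripper and tip the tin.

Run:
```python
from plan import *
gripper_to(0.0); o=get_obs(); print(o["finger_gap"],o["grip_force"],o["wrist_force"],o["time_s"])
f=FOOT+[0,0,.002]
for t in range(20,91,10):
    servo_line(*gp(np.radians(t),f),vel=.03); o=get_obs(); print(t,o["wrist_force"],o["finger_gap"])
    if np.linalg.norm(o["wrist_force"])>60: break
print(o["time_s"])
a=capture("side")[:,:,::-1]; cv2.imwrite("pics/s3.png",cv2.resize(a[120:390,250:510],None,fx=2.2,fy=2.2,interpolation=cv2.INTER_CUBIC))
```

```text
0.36483543459675205 63.55085492134094 [-0.201   0.5742 -5.3081] 15.125
20 [ 0.3944 -0.0899 -5.4271] 0.37004817309035626
30 [-0.4517 -1.894  -2.6485] 0.3699215199573327
40 [-0.267  -3.3935  2.5228] 0.3673052710898629
50 [-1.4071 -4.6805  9.8231] 0.36146793551142287
60 [-1.4549 -3.7587 14.0381] 0.36502532020953554
70 [-0.9738 -3.3025 18.3792] 0.36324669092657763
80 [ 3.2463 -3.1634 22.3669] 0.3677338715115059
90 [ 7.5548 -3.8373 25.7789] 0.36773124930121026
19.9917
```

View pics/s3.png

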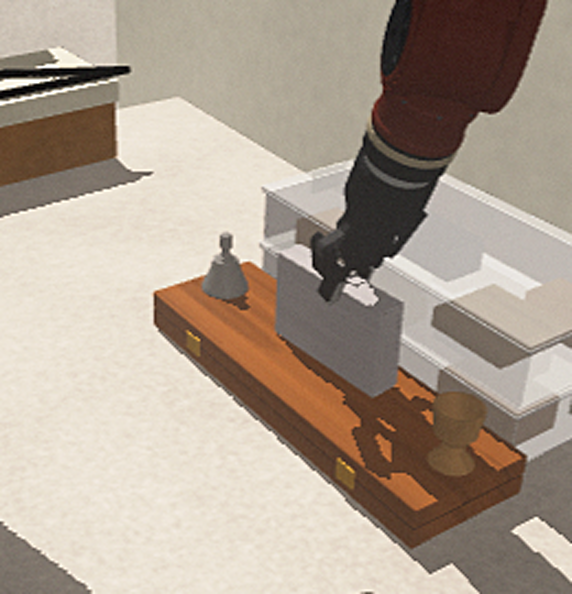

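The tin is standing upright in the grip, with its top at (340,270), its foot on the case, and both neighbours untouched. Next I unload the foot, align it to the stack, set it down and release.

Run:
```python
from plan import *
f=FOOT+[0,0,.009]; th=np.pi/2
servo_line(*gp(th,f),vel=.03); print(get_obs()["wrist_force"])
f=f+[.004,0,0]; servo_line(*gp(th,f,YC),vel=.03)
h=servo_line(gp(th,f-[0,0,.012],YC)[0],vel=.012,until_force=7); o=get_obs(); print(h,o["position"]-gp(th,f,YC)[0],o["wrist_force"])
gripper_to(0.5); print(get_obs()["finger_gap"],get_obs()["wrist_force"])
R=np.array(o["ee_rot"]); p=np.array(o["position"]); servo_line(p-.07*R[:,2],vel=.08)
servo_line(p-.12*R[:,2]+[-.08,0,.03],vel=.2); print(get_obs()["time_s"])
for n in("side","top"):
    a=capture(n)[:,:,::-1]; cv2.imwrite(f"pics/{n}4.png",a)
a=cv2.imread("pics/side4.png")[170:390,250:510]; b=cv2.imread("pics/top4.png")[150:260,270:470]
cv2.imwrite("pics/m4.png",np.hstack([cv2.resize(a,(400,338),interpolation=cv2.INTER_CUBIC),cv2.resize(b,(400,338) if 0 else (400,220),interpolation=cv2.INTER_CUBIC) if 0 else cv2.copyMakeBorder(cv2.resize(b,(400,220),interpolation=cv2.INTER_CUBIC),0,118,0,0,cv2.BORDER_CONSTANT)]))
```

```text
[-1.1009 -1.2883 -3.6493]
True [-0.     -0.0006 -0.0024] [ 0.6878 -4.841   4.5169]
0.4969275109261229 [-0.8187 -0.1399 -0.2728]
23.1667
```

View pics/m4.png

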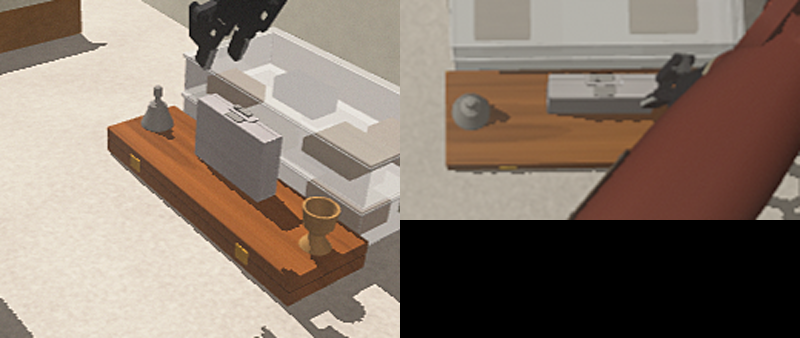

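The tin stands freely and parallel to the stack, with a gap of about 30 mm. Now I push it back low down with both open fingertips.

Run:
```python
from plan import *
R=frame(np.radians(55),YC,1,True); d=np.array([np.cos(YC),np.sin(YC),0]); c=FOOT+[.004,0,0]; c[2]=.068
st=c-.05*d
print(solve_ik(st,R),solve_ik(c+.04*d,R),solve_ik(st+[0,0,.13],R))
gripper_to(1.0); move_ptp(st+[0,0,.13],R); servo_line(st,vel=.12); dwell(.2)
h=servo_line(c+.055*d,vel=.025,until_force=7); o=get_obs(); print(h,(np.array(o["position"])-c)@d,o["wrist_force"],o["time_s"])
for n in("side","top"):
    a=capture(n)[:,:,::-1]; cv2.imwrite(f"pics/{n}5.png",a)
a=cv2.imread("pics/side5.png")[170:390,250:510]; b=cv2.imread("pics/top5.png")[150:260,270:470]
cv2.imwrite("pics/m5.png",np.hstack([cv2.resize(a,(400,338),interpolation=cv2.INTER_CUBIC),cv2.copyMakeBorder(cv2.resize(b,(400,220),interpolation=cv2.INTER_CUBIC),0,118,0,0,cv2.BORDER_CONSTANT)]))
```

```text
[-0.6473 -0.6915 -0.9886  0.7759  0.3701 -0.5872] [-0.5268 -0.3443 -0.7545  0.6256  0.3105 -0.476 ] [-0.6473 -0.7395 -0.7804  1.0322  0.3701 -0.5872]
True 0.0028295736290692066 [-2.9365 -2.8886 -1.5356] 28.7
```

View pics/m5.png

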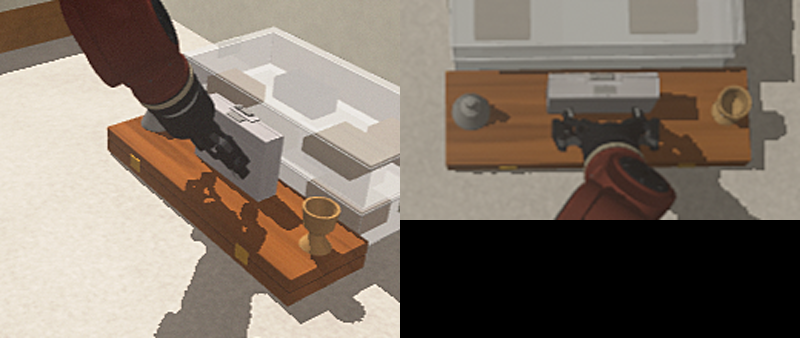

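The fingertips have only just touched the tin, and the jolt tripped the force stop. I'll keep pushing, logging the force.

Run:
```python
from plan import *
d=np.array([np.cos(YC),np.sin(YC),0]); c=FOOT+[.004,0,0]; c[2]=.068
s=.003
while s<.05:
    s+=.004; h=servo_line(c+s*d,vel=.012,until_force=10); o=get_obs(); F=np.array(o["wrist_force"]); print(h,round(((np.array(o["position"])-c)@d),4),F)
    if h or F@d<-12 : break
print(o["time_s"])
for n in("side","top"):
    a=capture(n)[:,:,::-1]; cv2.imwrite(f"pics/{n}6.png",a)
a=cv2.imread("pics/side6.png")[170:390,250:510]; b=cv2.imread("pics/top6.png")[150:260,270:470]
cv2.imwrite("pics/m6.png",np.hstack([cv2.resize(a,(400,338),interpolation=cv2.INTER_CUBIC),cv2.copyMakeBorder(cv2.resize(b,(400,220),interpolation=cv2.INTER_CUBIC),0,118,0,0,cv2.BORDER_CONSTANT)]))
```

```text
True 0.0048 [-6.4223 -1.0223  3.2117]
29.125
```

View pics/m6.png

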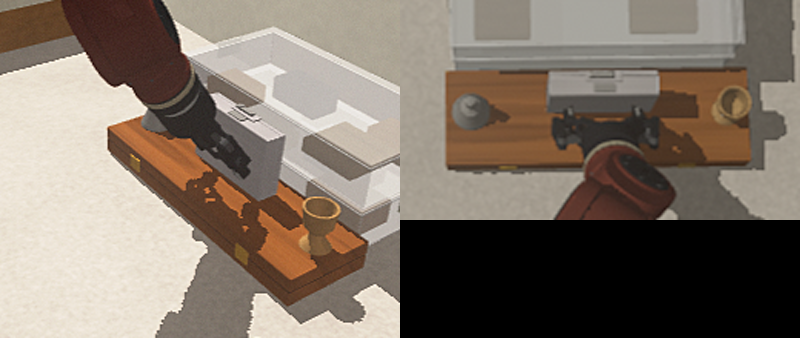

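The tin moved a few millimetres, with its right corners going from (280,140)/(272,202) to (283,137)/(275,200). Before continuing I'll check numerically that it is sliding and not tipping.

```bash
cat > tr.py <<'E'
from plan import *
def shift(A,Bm,x,y,r=7):
    u=lambda I:cv2.resize(I,None,fx=4,fy=4,interpolation=cv2.INTER_CUBIC)
    t=u(A[y-r:y+r,x-r:x+r]); R=r+14; m=cv2.matchTemplate(u(Bm[y-R:y+R,x-R:x+R]),t,cv2.TM_CCOEFF_NORMED); _,v,_,l=cv2.minMaxLoc(m); return (l[0]/4-14,l[1]/4-14,round(v,2))
def corner(x): return proj("side",np.array(x))
E
python3 - <<'E'
from tr import *
o=get_obs(); print(o["wrist_force"],o["time_s"])
I={k:cv2.imread(f"pics/side{k}.png") for k in"456"}
for k in"56":
    print(k,"bot",shift(I["4"],I[k],428,301),"top",shift(I["4"],I[k],433,260))
print("px per 10mm +x, bottom/top:",corner([.624,-.2,.045])-corner([.614,-.2,.045]),corner([.624,-.2,.145])-corner([.614,-.2,.145]))
E
```

```text
[-7.4271 -0.4975  6.0888] 29.225
5 bot (0.25, 0.0, 0.98) top (1.0, -0.5, 0.96)
6 bot (0.5, -0.25, 0.98) top (2.0, -0.75, 0.98)
px per 10mm +x, bottom/top: [ 3.5938 -1.389 ] [ 3.756 -1.293]
```

It is tipping: the foot moved about 1 mm and the top about 5 mm. The contact is too high because the open tips sit further back. I'll back off and push lower with the fingers mostly shut.

```bash
cat >> tr.py <<'E'
d=np.array([np.cos(YC),np.sin(YC),0]); c=FOOT+[.004,0,0]; c[2]=.053
I4=cv2.imread("pics/side4.png")
def look(k):
    I=capture("side")[:,:,::-1].copy(); cv2.imwrite(f"pics/side{k}.png",I); b,t=shift(I4,I,428,301),shift(I4,I,433,260)
    print(k,"bot mm",b[0]/.359,"top mm",t[0]/.376,b[2],t[2]); return t[0]/.376-b[0]/.359
E
python3 - <<'E'
from tr import *
R=frame(np.radians(55),YC,1,True)
print([solve_ik(c+s*d,R) is not None for s in(-.05,-.03,0,.03,.04)])
p=np.array(get_obs()["position"]); servo_line(p-.035*d,vel=.08); look("7")
gripper_to(.4); servo_line(c-.035*d,vel=.05); dwell(.2); print(get_obs()["wrist_force"])
s=-.02; servo_line(c+s*d,vel=.04)
while s<.012:
    s+=.004; h=servo_line(c+s*d,vel=.015); o=get_obs(); print(round(s,3),o["wrist_force"]); 
    if look("8")>3 or np.linalg.norm(o["wrist_force"])>12: break
print(o["time_s"])
E
```

```text
[True, True, True, True, True]
7 bot mm 1.392757660167131 top mm 0.6648936170212766 0.97 0.98
[0.1217 0.2139 1.0823]
-0.016 [0.3912 0.3898 0.2187]
8 bot mm 1.392757660167131 top mm 1.9946808510638299 0.98 0.97
-0.012 [-0.0624 -0.7567 -0.1604]
8 bot mm 1.392757660167131 top mm 1.9946808510638299 0.98 0.97
-0.008 [ 0.4344 -1.0896 -0.4145]
8 bot mm 1.392757660167131 top mm 1.9946808510638299 0.98 0.97
-0.004 [ 0.2764 -0.1546  0.6617]
8 bot mm 1.392757660167131 top mm 1.9946808510638299 0.98 0.97
0.0 [-1.9636 -0.5472  0.6443]
8 bot mm 4.874651810584958 top mm 5.319148936170213 0.97 0.98
0.004 [-2.4608 -0.8876  0.6218]
8 bot mm 9.749303621169917 top mm 9.308510638297872 0.96 0.97
0.008 [-1.5551 -0.7013  0.397 ]
8 bot mm 12.534818941504179 top mm 13.297872340425531 0.93 0.98
0.012 [-1.7305 -0.5372  0.2497]
8 bot mm 16.016713091922007 top mm 16.622340425531913 0.86 0.96
35.2667
```

Now it slides cleanly without tipping, at about 2 N. I'll continue until it touches the stack.

Run:
```python
from tr import *
s=.012
while s<.045:
    s+=.002; servo_line(c+s*d,vel=.012); o=get_obs(); f=np.array(o["wrist_force"])@d; print(round(s,3),round(f,2),end="; ")
    if f<-5: break
print(); look("9"); print(o["time_s"],o["position"])
```

```text
0.014 -1.21; 0.016 -2.56; 0.018 -0.48; 0.02 -1.37; 0.022 -0.71; 0.024 -1.61; 0.026 -1.6; 0.028 -1.46; 0.03 -1.59; 0.032 -3.68; 0.034 -32.12; 
9 bot mm 32.033426183844014 top mm 34.57446808510638 0.74 0.72
38.8 [ 0.6464 -0.1235  0.0527]
```

It made contact with the stack at 33 mm of travel. I'll back off and verify numerically.

Run:
```python
from tr import *
p=np.array(get_obs()["position"]); servo_line(p-.06*d,vel=.06); servo_line(p-.09*d+[0,0,.17],vel=.2); dwell(.3)
look("10"); A=cv2.imread("pics/side0.png"); Z=cv2.imread("pics/side10.png"); t0=cv2.imread("pics/top0.png");
T4=cv2.imread("pics/top4.png"); T=capture("top")[:,:,::-1].copy()
print("egg",shift(A,Z,458,315,10),"bell",shift(A,Z,353,242,10),"pig",shift(A,Z,420,430,15))
print("tin top left corner, latch (top view)",shift(T4,T,345,192,6),shift(T4,T,371,192,6))
mm=lambda z:proj("top",np.array([.66,-.12,z]))-proj("top",np.array([.65,-.12,z])); print(mm(.145))
g=cv2.cvtColor(T,cv2.COLOR_BGR2GRAY)
for x in(352,362,372,382,392): # rows of tin's front top edge (grey tin -> brown case) by saturation
    s=cv2.cvtColor(T,cv2.COLOR_BGR2HSV)[165:215,x,1].astype(int); print(x,165+np.argmax(np.diff(s)),end=" ")
o=get_obs();print(o["time_s"],o["wrist_force"])
```

```text
10 bot mm 32.033426183844014 top mm 34.57446808510638 0.73 0.71
egg (0.0, 0.0, 0.99) bell (0.0, 0.0, 1.0) pig (0.0, 0.0, 0.99)
tin top left corner, latch (top view) (0.5, -12.75, 0.72) (-13.25, -12.75, 0.79)
[ 0.0448 -3.5454]
352 193 362 193 372 193 382 193 392 193 41.4417 [0.4696 0.4077 1.3819]
```

```bash
python3 -c "
from workcell import *
print(job_done())"
```

```text
the job is handed in; nothing more can be done
None
```

I pressed the lid fully shut, stood the tin on its hinge edge and pushed it back until its lid met the stack; the egg cup, bell and salt pig didn't move, and I handed the job in at about 41 s. My first push was too high and rocked the tin slightly, so I redid it lower; the last push peaked at about 32 N at the fingertips.

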